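Hang the face-down moulding sample on the free hook, beaded face out

TASK

The frame-moulding sample with the brass ring in its end is lying face down on the pale padded sheet. Stand it up and hang it by its ring on the one free hook of the sample board, with its beaded, profiled face outward into the room and its flat wooden back to the board, and leave it hanging there still. Do not knock the other samples off their hooks, tip the glue bottle over, or shove the other things on the bench aside.

Things in the scene. Friction and masses are not known exactly. Their poses are not given: they have to be found in the camera images.
- sample_mid (a point): Centre of the loose sample: straight yellow-ochre frame moulding, about 0.1 kg, 56 mm wide (x), 120 long (y), 22 deep (z). +y: end with the brass ring; +z: out of its flat raw-wood back; -z: out of its face (two edge rails, row of beads). Starts back up, y within 0.7 rad of world +y. Flat parallel sides at x = +-28. Its other end is cut square: let go within 6 degrees of upright, it stands on it.
- sample_ring (a point): Centre of the sample's rigid brass ring, a screw eye: 20 mm inside, 28 outside, 4 mm wire, in the plane of the sample (ring axis along z), centre 75 mm from sample_mid along +y (15 beyond the end of the wood) and 3 mm along +z. Same axes as sample_mid.
- hook_root (a point): The free hook, on its rod's axis where it leaves the batten. y: straight outward from the board, x: along the board, z: up. Rigid steel rod 5 mm thick, runs level 26 mm along +y, then turns up: tip centre at y = 32, z = +5 mm. About 240 mm above the bench. Which of the three hooks, 115 mm apart, is free varies.
- hook_tip (a point): Centre of the rounded tip of the free hook; same axes as hook_root.
- rack: Fixed upright sample board, 460 mm long (x), its plywood front in the plane y = 0, +y outward; origin at the bench, mid-length. It rises to 335 mm. A batten 12 mm thick, 40 high, runs along it behind the hooks, 240 mm up. No room for a hand behind a hanging sample or straight above it: the board rises 95 mm above the hooks.
- sheet: Fixed pale padded sheet, 360 mm (x) by 450 (y), flat on the bench, top 4 mm above it; the sample lies on it. Origin under its centre.
- sample_b_ring (a point): Ring centre of a neighbouring sample (40 x 150 x 20 mm, ridge profile), loose, hanging on another of the three hooks; ring like the one above, z up, y outward.
- sample_c_ring (a point): Ring centre of the other neighbouring sample (44 x 95 x 22 mm, beaded), loose, hanging on the remaining hook; z up, y outward.
- glue_bottle: Brown glue bottle, 60 mm across, 160 mm tall, loose, standing; origin at the centre of its underside, z up.
- glue_cup: Small white glue bowl, 56 mm across, 22 mm high, loose; origin at the centre of its underside.
- offcut: Loose moulding offcut without a ring, face up, 50 x 85 mm, 21 mm high; origin at the centre of its underside.
- eye_tray: Small clear open tray of spare screw eyes, 85 x 60 x 22 mm, loose; origin at the centre of its underside.
- brush: Loose brush, 170 mm long, lying flat, under 25 mm high; origin on the underside.
- scalpel: Loose steel scalpel, 150 mm long, lying flat, under 10 mm high; origin on the underside near its middle.
Mind the look-alikes: they are no part of the job. Leave any blue look-alike of the part that bears sample_mid alone.

How it is judged:
At the end, for the whole second after the job is handed in: Ring over the free hook's rod and resting on it, 2 to 34 mm out from the root, within 7 mm sideways; beaded face outward within 23 degrees, ring end up within 11 degrees, at rest (under 30 mm/s); the other two samples still on their hooks, the glue bottle standing (y of sample_ring in the frame of hook_root between 0.002 and 0.034 m and x of sample_ring in the frame of hook_root between -0.007 and 0.007 m and z of sample_ring in the frame of hook_root between -0.012 and 0.001 m and z of hook_root in the frame of sample_ring above 0.002 m and angle between the z axis of sample_ring and the y axis of hook_root, either way round below 0.4 rad and angle between sample_ring's own y axis and vertical below 0.2 rad and linear speed of sample below 0.03 m/s and height (world z) of each of sample_b_ring, sample_c_ring above 0.215 m and angle between glue_bottle's own z axis and vertical below 0.3 rad); the robot touches nothing.
It fails at once if another sample is knocked off its hook (height (world z) of any of sample_b_ring, sample_c_ring below 0.215 m).
It fails at once if the glue bottle is tipped over (angle between glue_bottle's own z axis and vertical above 0.5 rad).
It fails at once if a thing on the bench is shoved aside by more than 60 mm (distance of any of glue_bottle, glue_cup, offcut, eye_tray, brush, scalpel from where it was at the start of the episode above 0.06 m).
It also fails if it takes over 72 s, if anything falls off the work surface, if the arm or the gripper's body presses on something with over 40 N, if the wrist force passes 120 N, or if a joint passes its speed limit or range.

ROBOT

A 6-joint arm with a two-finger parallel gripper is mounted at the origin on the work surface. World frame = base frame: x ahead of the robot, y to its left, z up, the work surface at z = 0. Lengths are in m, angles in rad, forces in N, time in s.
With the tool pointing down it reaches from about 0.35 to 0.725 m from the base axis. Payload 6 kg.
Tool frame: the origin (TCP) lies on the front face of the gripper's body, between the roots of the fingers; the fingertips stand 73 mm ahead of it and the grasp point (between the pads) lies 54 mm ahead of it; z points along the fingers, y is the line along which they close (so a half turn about z gives the same grasp; the last joint's range is limited). The gripper opens to 85 mm and grips with 20 to 120 N. Pads are 22 mm wide; open, the fingers measure 114 mm over their backs; the gripper's body (76 mm by 85 mm) begins 54 mm behind the grasp point. The pads swing forward as they close: fully open they stand 13 mm farther back than shut.
Start: joints at [-0.94, 0.04, 0.085, 0, -1.615, -0.334], TCP at [0.175, -0.574, 0.304] pointing down, gripper open.
Joint ranges: [-2.56, 2.56], [-1.29, 2.01], [-1.08, 1.49], [-3.29, 1.98], [-2.81, -0.18], [-2.99, 2.99]. Speed limits (rad/s): [2.57, 2.57, 3.01, 3.14, 3.14, 3.14].

INTERFACE

Orientations are given as [roll, pitch, yaw] about the fixed x, y, z axes, in that order (R = Rz(yaw) Ry(pitch) Rx(roll)).
In Python, from workcell import arm gives the robot as it stands. The module is installed in compiled form; this text tells all that it offers.
- The arm moves only by the tool play_rows, never from a script. Its arguments are lists of equal length, an entry for each row: "offset": the shift along the tool's x, y, z normalised to -1 to 1, where 1 is 2 cm, a list of three; "rot": the turn, a rotation vector about the tool's x, y, z normalised to -1 to 1, where 1 is 0.15 rad, a list of three; "grip": the gripper's target within -1 to 1 (fully open at 1, half-way at 0, shut at -1). A call has 1 to 5 rows; each row shifts and turns the commanded pose from where the row before left it, along the tool's axes as they then stand; what a row does not reach is not made up. A row lasts 1/10 s, in which the tool goes at most 50 mm and 8.59 degrees, less where a joint would pass 70% of its speed; a pose out of reach is approached as far as the arm can. A call with a number of a shift or a turn outside -1 to 1 is refused whole. A call with a gripper value outside its range is refused whole. The fingers move at their own pace and stop on an object; the grip force is fixed at half the most. Time passes only in rows, so rows that do not move let the fingers close. It gives the time, the measured TCP pose, the force, the opening and the grip force at its end, in the units of the state.
- arm.get_obs(): the state, without advancing time (a new reading comes with each control period).
- arm.capture(name): name is "scene" or "top" or "wrist"; returns (picture, depth): 400x640x3 uint8, red, green, blue; 400x640 float32, m along the optical axis (not along the pixel's ray), 0 where there is no reading.
- arm.get_calibration(name): a dict with "vfov" (degrees; the focal length in pixels is half the picture's height over the tangent of half this angle, whatever the lens; pixels are square), "cx", "cy" (the principal point, pixels), "position" and "orientation" of the camera in the world; the wrist camera has in their place "T_tool_cam" (4x4, takes a point from camera to tool coordinates, whose origin is the TCP and whose axes are the flange's). Camera axes: x right, y up, looking along -z (the intrinsics and any distortion apply to the point x, -y, -z); pixel columns grow to the right and rows downward; lengths in m; the calibration is good to about 2 mm. The wrist camera is an equidistant fisheye: a pixel r from the principal point sees the ray r / f radians off the axis. A picture is of the moment at which its call begins: read the wrist's pose just before it. get_calibration takes no time and is no camera call.
- arm.finish_job(): hands the job in; it is judged then, once.
The state is a dict: "t": time; "qpos": joint angles; "qd": joint speeds; "joint_efforts": joint torques, N m; "position": TCP position; "tool_rot": TCP orientation; "ft_force": force on the tool from outside, world axes, zero at the start; "torque": the same for the moment, N m; "width": finger opening in m; "grip_force": force on a finger pad.
Only numpy, scipy, OpenCV 4.12 (cv2) and the standard library are available. Lean on these libraries where they do the work, as an engineer would, in place of code of your own. Each camera call takes 0.05 s, during which the arm holds its last target. There are 200 camera calls.

## Working session

There is one attempt and no reset: what is moved stays moved. The work goes in short steps, Python scripts to look and compute and a tool call to move; the robot and the scene stay as the last step left them, time stands still between calls to the robot, and variables do not carry over. Pictures are saved under pics/ and viewed, at most 10 in all, crops included, and the job is handed in when it is done.

Besides the shell and the picture viewer there is one more tool, called after "Emit:" as name(argument=value, ...) on one line, values as JSON. play_rows: Moves the arm, as the interface text tells. Scaled input: -1 to 1 covers 2 cm each way for a shift and 0.15 rad each way for a turn. Its arguments: {"type":"object","properties":{"offset":{"type":"array"},"rot":{"type":"array"},"grip":{"type":"array"}},"required":["offset","rot","grip"]}

```bash
mkdir -p pics; cat > h.py <<'E'
import numpy as np, cv2
from workcell import arm
from scipy.spatial.transform import Rotation as R
def cam(name):
    c=arm.get_calibration(name); f=200/np.tan(np.radians(c['vfov'])/2); return c,f
def cloud(name,depth):
    c,f=cam(name); v,u=np.mgrid[0:400,0:640]
    x=(u-c['cx'])/f; y=(v-c['cy'])/f
    P=np.stack([x*depth,-y*depth,-depth],-1)
    o=np.array(c['orientation'],float)
    M=o if o.shape==(3,3) else (R.from_euler('xyz',o).as_matrix() if o.size==3 else R.from_quat(o).as_matrix())
    return P@M.T+np.array(c['position'])
E
python3 - <<'E'
from h import *
for n in ['scene','top']:
    c=arm.get_calibration(n); print(c)
    p,d=arm.capture(n); np.savez(n+'.npz',p=p,d=d); cv2.imwrite(f'pics/{n}.png',p[:,:,::-1])
print(arm.get_calibration('wrist')); print(arm.get_obs())
E
```

```text
{'vfov': 51.75743958185794, 'cx': 321.13055294903523, 'cy': 205.1880657890227, 'position': array([ 1.00332061, -0.27914053,  0.94177811]), 'orientation': array([ 6.34735313e-01, -2.90856672e-04,  1.08471342e+00])}
{'vfov': 43.15286446173536, 'cx': 315.50179673113024, 'cy': 197.83799208423986, 'position': array([ 0.233781  , -0.00854174,  1.59791664]), 'orientation': array([ 0.16024916,  0.00654166, -1.56498303])}
{'vfov': 65.70646984690485, 'cx': 321.59935502455255, 'cy': 199.66045817448614, 'T_tool_cam': array([[-5.96264144e-04,  9.63939160e-01,  2.66122040e-01,
         6.60398136e-02],
       [ 9.99999807e-01,  5.28982637e-04,  3.24501308e-04,
        -1.73164698e-03],
       [ 1.72025580e-04,  2.66122183e-01, -9.63939290e-01,
        -6.95347082e-02],
       [ 0.00000000e+00,  0.00000000e+00,  0.00000000e+00,
         1.00000000e+00]])}
{'t': 0.1, 'qpos': array([-9.40314553e-01,  4.07525772e-02,  8.39227402e-02, -4.02678413e-04,
       -1.61549455e+00, -3.33676100e-01]), 'qd': array([-0.00017255, -0.00102963,  0.0027803 , -0.00011087, -0.00103901,
        0.00067737]), 'joint_efforts': array([-3.90485453e-03, -3.69343507e+01,  3.48285270e+01,  6.95167154e+00,
       -4.43532073e-03,  3.04309503e-05]), 'position': array([ 0.17549362, -0.57357767,  0.3029859 ]), 'tool_rot': array([ 3.14001712e+00, -1.20352273e-04, -2.84476920e+00]), 'ft_force': array([-0.87090149,  0.29252969, -0.56745544]), 'torque': array([ 0.00685018, -0.0155026 , -0.00026158]), 'grip_force': 0.0, 'width': 0.08555711663385968}
```

View pics/scene.png

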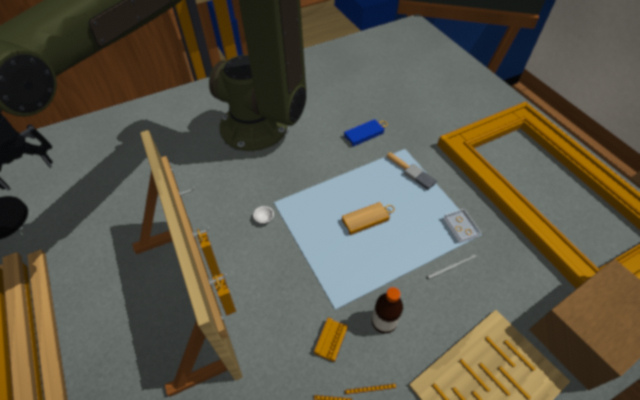

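View pics/top.png

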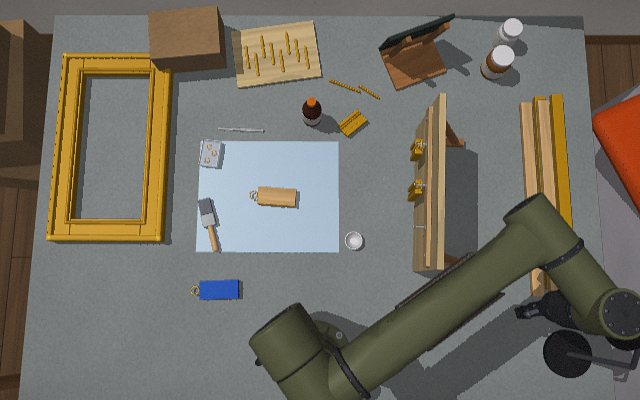

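The wanted sample is the ochre bar on the pale sheet, top (275,196) and scene (367,217), with its ring at the left. Look-alikes are the blue bar at top (218,290), the offcut at (353,123), and the hanging samples at (417,150) and (417,190). The free hook looks to be the one nearest the robot, at about top (420,227). Next I'll measure and check with one close crop.

```bash
python3 - <<'E'
from h import *
T=np.load('top.npz'); p,d=T['p'],T['d']; W=cloud('top',d)
def box(name,u0,u1,v0,v1,zmin,zmax=2):
    w=W[v0:v1,u0:u1].reshape(-1,3); w=w[(w[:,2]>zmin)&(w[:,2]<zmax)]
    r=cv2.minAreaRect(w[:,:2].astype(np.float32)); 
    print(name,len(w),w.mean(0).round(4),'rect',np.round(r[0],4),np.round(r[1],4),round(r[2],1),'zmed',np.median(w[:,2]).round(4),'min',w.min(0).round(3),'max',w.max(0).round(3))
print('sheet z',np.median(W[215:245,240:330,2]),'bench',np.median(W[260:280,260:330,2]))
box('sample',245,305,180,212,.016); box('wood',261,305,180,212,.018); box('ringz',245,258,184,206,.008)
box('bottle',295,330,92,130,.02); box('cup',342,367,228,254,.01); box('offcut',335,372,105,140,.01)
box('tray',195,228,135,170,.01); box('brush',192,222,195,255,.01)
box('rackTop',425,450,90,275,.32,.35); box('B',405,432,135,165,.1,.3); box('C',405,432,175,205,.1,.3);box('freehook',405,424,215,240,.2,.3)
S=np.load('scene.npz'); W2=cloud('scene',S['d'])
def box2(name,u0,u1,v0,v1,zmin,zmax):
    w=W2[v0:v1,u0:u1].reshape(-1,3); w=w[(w[:,2]>zmin)&(w[:,2]<zmax)]
    if len(w): print(name,len(w),w.mean(0).round(4),w.min(0).round(3),w.max(0).round(3))
box2('s-wood',340,390,200,235,.018,.05); box2('rack',140,245,125,385,.33,.36); box2('hook',180,194,182,198,.2,.27)
a=cv2.resize(p[170:220,235:315],None,fx=5,fy=5,interpolation=2); b=cv2.resize(p[210:245,400:480],None,fx=5,fy=5,interpolation=2)
c=cv2.resize(S['p'][165:325,150:250],None,fx=4,fy=4,interpolation=2)[:425]
L=np.vstack([a,b]);
cc=cv2.resize(S['p'][170:276,150:250],(400,425),interpolation=2)
cv2.imwrite('pics/crop.png',np.hstack([L,cc])[:,:,::-1])
E
```

```text
sheet z 0.003617824122943092 bench -0.0002004448948941251
sample 705 [0.4904 0.1277 0.0479] rect [0.4072 0.0577] [0.35  0.124] 40.4 zmed 0.0257 min [ 0.234 -0.009  0.016] max [0.526 0.214 1.598]
wood 614 [0.4904 0.1202 0.0464] rect [0.3773 0.09  ] [0.3286 0.1149] 15.2 zmed 0.0258 min [ 0.234 -0.009  0.018] max [0.526 0.176 1.598]
ringz 62 [0.4892 0.1978 0.067 ] rect [0.3746 0.1211] [0.3801 0.0458] 35.8 zmed 0.0163 min [ 0.234 -0.009  0.008] max [0.531 0.229 1.598]
bottle 437 [0.7411 0.0166 0.1161] rect [0.5069 0.0192] [0.0601 0.5458] 89.5 zmed 0.1059 min [ 0.234 -0.013  0.021] max [0.78  0.047 1.598]
cup 136 [ 0.3541 -0.1118  0.064 ] rect [ 0.3001 -0.0799] [0.0528 0.1876] 58.6 zmed 0.0179 min [ 0.234 -0.139  0.01 ] max [ 0.384 -0.009  1.598]
offcut 367 [ 0.7326 -0.1122  0.0344] rect [ 0.5154 -0.0481] [0.0841 0.5626] 73.5 zmed 0.0169 min [ 0.234 -0.159  0.01 ] max [ 0.784 -0.009  1.598]
tray 245 [0.6268 0.3365 0.0505] rect [0.4409 0.2018] [0.5796 0.1125] 34.5 zmed 0.0172 min [ 0.234 -0.009  0.01 ] max [0.68  0.379 1.598]
brush 584 [0.4124 0.3356 0.0397] rect [0.3674 0.1804] [0.4281 0.
[... 190 characters left out ...]
.32 ] max [ 0.72  -0.299  0.343]
B 531 [ 0.5978 -0.2977  0.2079] rect [ 0.6081 -0.2943] [0.0447 0.1271] 87.4 zmed 0.2185 min [ 0.544 -0.319  0.1  ] max [ 0.671 -0.272  0.268]
C 541 [ 0.4833 -0.294   0.2065] rect [ 0.4915 -0.2886] [0.0454 0.1123] 87.9 zmed 0.2197 min [ 0.435 -0.313  0.102] max [ 0.547 -0.266  0.266]
freehook 20 [ 0.3773 -0.2743  0.2428] rect [ 0.3773 -0.2738] [0.028  0.0044] 82.1 zmed 0.2427 min [ 0.375 -0.288  0.236] max [ 0.38  -0.26   0.249]
s-wood 824 [0.4981 0.1244 0.0254] [0.465 0.064 0.018] [0.529 0.206 0.03 ]
rack 2212 [ 0.5311 -0.3212  0.3349] [ 0.262 -0.339  0.33 ] [ 0.722 -0.3    0.339]
hook 43 [ 0.3808 -0.2793  0.2424] [ 0.372 -0.295  0.238] [ 0.404 -0.262  0.26 ]
```

View pics/crop.png

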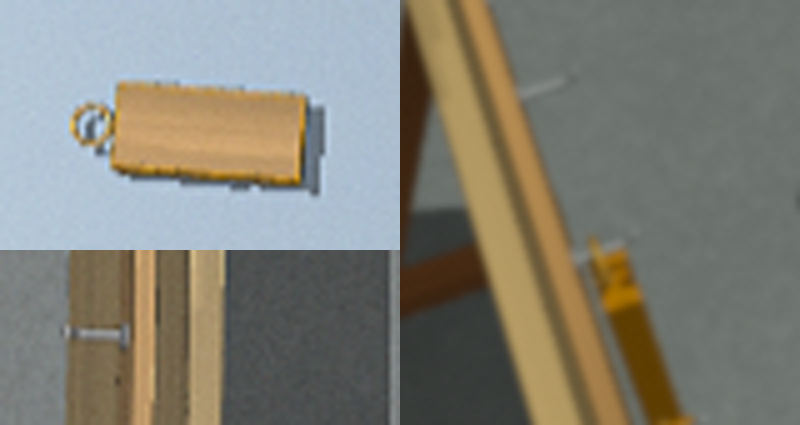

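The crop shows the sample with its bare wood back up and its ring at left (90,125 in the crop). The bare free hook is at crop (70–125,333), which is top (414–425,226). First I'll lift clear of the rack and turn the tool.

Emit:
play_rows(offset=[[0, 0, -1], [0, 0, -1], [0, 0, -1], [0, 0, -1], [0, 0, -1]], rot=[[0, 0, -1], [0, 0, -1], [0, 0, -1], [0, 0, -1], [0, 0, -1]], grip=[1, 1, 1, 1, 1])

```text
t: 0.6
position: [0.1755, -0.5736, 0.4041]
tool_rot: [3.141, 0.001, -2.088]
ft_force: [-0.2, -0.6, 0.6]
width: 0.0853
grip_force: 0.0
```

Emit:
play_rows(offset=[[0, 0, -1], [0, 0, -1], [0, 0, -1], [0, 0, -1], [0, 0, 0]], rot=[[0, 0, -1], [0, 0, -1], [0, 0, -1], [0, 0, 0], [0, 0, 0]], grip=[1, 1, 1, 1, 1])

```text
t: 1.1
position: [0.1752, -0.5739, 0.4865]
tool_rot: [-3.14, -0.003, -1.645]
ft_force: [-0.1, -0.0, 1.0]
width: 0.0852
grip_force: 0.0
```

```bash
cat > log.py <<'E'
from h import *
import json
o=arm.get_obs(); r={k:np.array(o[k]).tolist() for k in('t','qpos','position','tool_rot','ft_force','width')}
open('obs.jsonl','a').write(json.dumps(r)+'\n'); print({k:np.round(v,3) for k,v in r.items()})
E
python3 log.py
```

```text
{'t': np.float64(1.1), 'qpos': array([-9.400e-01,  1.410e-01,  5.330e-01,  1.000e-03, -1.959e+00,
        8.660e-01]), 'position': array([ 0.175, -0.574,  0.487]), 'tool_rot': array([-3.140e+00, -3.000e-03, -1.645e+00]), 'ft_force': array([-0.138, -0.033,  0.979]), 'width': np.float64(0.085)}
```

Emit:
play_rows(offset=[[-1, -0.37, 0], [-1, -0.37, 0], [-1, -0.37, 0], [-1, -0.37, 0], [-1, -0.37, 0]], rot=[[0, 0, 0], [0, 0, 0], [0, 0, 0], [0, 0, 0], [0, 0, 0]], grip=[1, 1, 1, 1, 1])

```text
t: 1.6
position: [0.2202, -0.476, 0.4826]
tool_rot: [3.141, 0.001, -1.645]
ft_force: [0.4, 0.2, 0.2]
width: 0.0852
grip_force: 0.0
```

Emit:
play_rows(offset=[[-1, -0.37, 0], [-1, -0.37, 0], [-1, -0.37, 0], [-1, -0.37, 0], [-1, -0.37, 0]], rot=[[0, 0, 0], [0, 0, 0], [0, 0, 0], [0, 0, 0], [0, 0, 0]], grip=[1, 1, 1, 1, 1])

```text
t: 2.1
position: [0.2644, -0.3789, 0.4827]
tool_rot: [3.141, 0.001, -1.645]
ft_force: [0.1, 0.0, -0.6]
width: 0.0856
grip_force: 0.0
```

Emit:
play_rows(offset=[[-1, -0.37, 0], [-1, -0.37, 0], [-1, -0.37, 0], [-1, -0.37, 0], [-1, -0.37, 0]], rot=[[0, 0, 0], [0, 0, 0], [0, 0, 0], [0, 0, 0], [0, 0, 0]], grip=[1, 1, 1, 1, 1])

```text
t: 2.6
position: [0.3087, -0.2819, 0.4828]
tool_rot: [3.141, 0.001, -1.645]
ft_force: [1.1, -0.2, 0.5]
width: 0.0854
grip_force: 0.0
```

```bash
python3 log.py
```

```text
{'t': np.float64(2.6), 'qpos': array([-2.510e-01, -3.400e-01,  8.200e-02, -1.000e-03, -1.995e+00,
        1.770e-01]), 'position': array([ 0.309, -0.282,  0.483]), 'tool_rot': array([ 3.141e+00,  1.000e-03, -1.645e+00]), 'ft_force': array([ 1.096, -0.216,  0.491]), 'width': np.float64(0.085)}
```

Emit:
play_rows(offset=[[-1, -0.37, 0], [-1, -0.37, 0], [-1, -0.37, 0], [-1, -0.37, 0], [-1, -0.37, 0]], rot=[[0, 0, 0], [0, 0, 0], [0, 0, 0], [0, 0, 0], [0, 0, 0]], grip=[1, 1, 1, 1, 1])

```text
t: 3.1
position: [0.353, -0.1849, 0.4829]
tool_rot: [3.141, 0.0, -1.645]
ft_force: [0.1, 1.1, -0.4]
width: 0.0854
grip_force: 0.0
```

Emit:
play_rows(offset=[[-1, -0.37, 0], [-1, -0.37, 0], [-1, -0.37, 0], [-1, -0.37, 0], [-1, -0.37, 0]], rot=[[0, 0, 0], [0, 0, 0], [0, 0, 0], [0, 0, 0], [0, 0, 0]], grip=[1, 1, 1, 1, 1])

```text
t: 3.6
position: [0.3972, -0.0878, 0.4829]
tool_rot: [3.14, 0.0, -1.645]
ft_force: [-0.2, 0.7, 0.4]
width: 0.0852
grip_force: 0.0
```

Emit:
play_rows(offset=[[-1, -0.37, 0.5], [-1, -0.37, 0.5], [-1, -0.37, 0.5], [-1, -0.37, 0.5], [-1, -0.37, 0.5]], rot=[[0, 0.5, 0], [0, 0.5, 0], [0, 0.5, 0], [0, 0, 0], [0, 0, 0]], grip=[1, 1, 1, 1, 1])

```text
t: 4.1
position: [0.4408, 0.0015, 0.419]
tool_rot: [3.14, -0.226, -1.643]
ft_force: [-0.1, -0.1, 0.7]
width: 0.0857
grip_force: 0.0
```

```bash
python3 log.py
```

```text
{'t': np.float64(4.1), 'qpos': array([ 0.583, -0.317, -0.104,  0.189, -1.918, -0.603]), 'position': array([0.441, 0.002, 0.419]), 'tool_rot': array([ 3.14 , -0.226, -1.643]), 'ft_force': array([-0.098, -0.067,  0.672]), 'width': np.float64(0.086)}
```

```bash
cat > kin.py <<'E'
import numpy as np, json
from scipy.spatial.transform import Rotation as R
from scipy.optimize import least_squares
Rx=lambda a:R.from_euler('x',a).as_matrix(); Ry=lambda a:R.from_euler('y',a).as_matrix(); Rz=lambda a:R.from_euler('z',a).as_matrix()
D=[json.loads(l) for l in open('obs.jsonl')]
D.append(dict(qpos=[-9.40314553e-01,4.07525772e-02,8.39227402e-02,-4.02678413e-04,-1.61549455,-3.33676100e-01],position=[0.17549362,-0.57357767,0.3029859],tool_rot=[3.14001712,-1.2e-4,-2.8447692]))
eul=lambda t:R.from_euler('xyz',t).as_matrix()
s4,s6=1,1
C=None
def fk(q,p):
    a1,b,d1,L2,a3,L4,w,dT=p
    A=Rz(q[0]); x=A@[a1,b,d1]; A=A@Ry(q[1]); x=x+A@[0,0,L2]; A=A@Ry(-q[2]); x=x+A@[L4,0,a3]
    A=A@Rx(s4*q[3]); A=A@Ry(-q[4]); x=x+A@[dT,w,0]; A=A@Rx(s6*q[5]); return x,A
best=None
for s4 in(1,-1):
  for s6 in(1,-1):
    Cs=[fk(d['qpos'],[0]*8)[1].T@eul(d['tool_rot']) for d in D]
    M=R.from_matrix(Cs).mean(); e=max((M.inv()*R.from_matrix(Cs)).magnitude())
    if best is None or e<best[0]: best=(e,s4,s6,M.as_matrix())
e,s4,s6,C=best
res=lambda p:np.concatenate([(fk(d['qpos'],p)[0]-d['position']) for d in D]+[1e-4*(p-p0)])
p0=np.array([0,-.2,.3,.4,0,.4,0,.15]); S=least_squares(res,p0); P=S.x
qmin=np.array([-2.56,-1.29,-1.08,-3.29,-2.81,-2.99]); qmax=np.array([2.56,2.01,1.49,1.98,-.18,2.99])
def ik(pos,Rm,q0=None,n=12):
    rng=np.random.default_rng(0); out=[]
    f=lambda q:np.concatenate([(fk(q,P)[0]-pos)*5,R.from_matrix((fk(q,P)[1]@C).T@Rm).as_rotvec()])
    for i in range(n):
        g=q0 if i==0 and q0 is not None else rng.uniform(qmin,qmax)
        s=least_squares(f,np.clip(g,qmin+1e-3,qmax-1e-3),bounds=(qmin,qmax))
        if s.cost<1e-5 and not any(np.abs(s.x-o).max()<.05 for o in out): out.append(s.x)
        if q0 is not None and i==0 and n==1: return s.x,s.cost
    return out
if __name__=='__main__':
    print('orient err',e,s4,s6,'pos res',np.abs(res(P)[:-8]).max(),P.round(4)); print(C.round(3))
E
python3 kin.py
cat > cand.py <<'E'
from kin import *
# tool z dir + sign of tool x; sample yaw ~ -.05: work in plane x=const
def Rt(el_from_down_toward_y, up): # tool z = (0,sin a,-cos a), tool x: up=+1 -> +y-ish/up
    a=el_from_down_toward_y; z=np.array([0,np.sin(a),-np.cos(a)]); x=up*np.array([0,np.cos(a),np.sin(a)]); return np.stack([x,np.cross(z,x),z],1)
def show(n,g,a,up):
    M=Rz(-.06)@Rt(np.radians(a),up); s=ik(np.array(g)-.054*M[:,2],M)
    print(n,a,up,[x.round(2).tolist() for x in s])
for up in(1,-1):
    for a in(-30,-15,0): show('pick',[.49,.12,.018],a,up)
    for a in(60,75): show('stand',[.47,.10,.08],a,up)
    for a in(-60,-75,-90): show('regrip',[.47,.10,.07],a,up)
    for a in(-60,-75,-90): show('hang',[.377,-.27,.175],a,up)
E
python3 cand.py
```

```text
orient err 2.644963639388735e-07 -1 -1 pos res 1.9164191233933536e-08 [ 0.     -0.      0.1539  0.3999 -0.      0.5514 -0.1965  0.2742]
[[ 0.  0.  1.]
 [-1.  0.  0.]
 [-0. -1.  0.]]
pick -30 1 [[0.85, 0.12, -0.46, 0.32, -1.43, 2.12]]
pick -15 1 [[0.76, -0.02, -0.49, 0.18, -1.3, 2.25]]
pick 0 1 [[0.64, -0.12, -0.5, -0.0, -1.19, 2.44]]
stand 60 1 [[-0.18, -0.02, -0.29, -1.04, -1.54, -2.85]]
stand 75 1 [[-0.32, 0.15, -0.25, -1.23, -1.7, -2.69]]
regrip -60 1 [[0.95, 0.31, -0.42, 0.49, -1.78, 1.99]]
regrip -75 1 [[0.97, 0.48, -0.39, 0.56, -1.91, 1.93]]
regrip -90 1 [[0.97, 0.64, -0.37, 0.62, -2.05, 1.89]]
hang -60 1 [[0.34, -0.44, -1.03, 0.92, -1.57, 2.44]]
hang -75 1 []
hang -90 1 []
pick -30 -1 [[0.85, 0.12, -0.46, 0.32, -1.43, -1.02]]
pick -15 -1 [[0.76, -0.02, -0.49, 0.18, -1.3, -0.89]]
pick 0 -1 [[0.64, -0.12, -0.5, 0.0, -1.19, -0.7]]
stand 60 -1 [[-0.18, -0.02, -0.29, -1.04, -1.54, 0.29]]
stand 75 -1 [[-0.32, 0.15, -0.25, -1.23, -1.7, 0.45]]
regrip -60 -1 [[0.95, 0.31, -0.42, 0.49, -1.78, -1.15]]
regrip -75 -1 [[0.97, 0.48, -0.39, 0.56, -1.91, -1.21]]
regrip -90 -1 [[0.97, 0.64, -0.37, 0.62, -2.05, -1.25]]
hang -60 -1 [[0.34, -0.44, -1.03, 0.92, -1.57, -0.7]]
hang -75 -1 []
hang -90 -1 []
```

```bash
cat > plan.py <<'E'
from h import *
from kin import ik,fk,P,C,Rz,qmin,qmax
T=np.load('top.npz'); W=cloud('top',T['d'])
w=W[178:214,240:310].reshape(-1,3); wood=w[(w[:,2]>.022)&(w[:,2]<.035)]
r=cv2.minAreaRect(wood[:,:2].astype(np.float32)); print('wood',np.round(r,4) if 0 else r,np.median(wood[:,2]))
ring=w[(w[:,2]>.011)&(w[:,2]<.022)&(w[:,1]>.185)]; print('ring',ring.mean(0),len(ring))
c=wood[:,:2].mean(0); u,s,vt=np.linalg.svd(wood[:,:2]-c,full_matrices=False); v=vt[0]*np.sign(vt[0,1]); print('pca',c,'yaw',np.arctan2(-v[0],v[1]))
w=W[85:280,400:455].reshape(-1,3); b=w[(w[:,2]>.325)&(w[:,2]<.345)]; 
ys=[]; 
for x in np.arange(.28,.71,.02):
    k=b[abs(b[:,0]-x)<.01]; ys.append((x,np.percentile(k[:,1],97)))
print('rackfront slope,at .377',(f:=np.polyfit(*zip(*ys),1)),np.polyval(f,.377))
h=W[210:245,400:430].reshape(-1,3); h=h[(h[:,2]>.225)&(h[:,2]<.262)&(h[:,1]>-.292)]; print('hook',len(h),h[np.argsort(h[:,1])].round(4).tolist()[::2])
def Rt(a,yaw,up=-1):
    a=np.radians(a); z=np.array([0,np.sin(a),-np.cos(a)]); x=up*np.array([0,np.cos(a),np.sin(a)]); return Rz(yaw)@np.stack([x,np.cross(z,x),z],1)
for n,g,aa in(('pick',[.49,.13,.024],(-25,)),('stand',[.48,.2,.075],(60,65,70)),('stand2',[.48,.15,.075],(60,65,70)),('regrip',[.48,.2,.06],(-50,-60)),('hangout',[.379,-.2,.18],(-50,-60,-70)),('hang',[.377,-.27,.175],(-40,-50,-60,-65)),('hanglow',[.377,-.27,.155],(-50,-60,-65,-70))):
    for a in aa:
        M=Rt(a,-.06); print(n,a,[x.round(2).tolist() for x in ik(np.array(g)-.054*M[:,2],M)])
E
python3 plan.py
```

```text
wood ((0.49518337845802307, 0.1402496099472046), (0.14675354957580566, 0.05706875026226044), 86.38787078857422) 0.026272008236257638
ring [0.49633019 0.20568158 0.01622381] 39
pca [0.49367609 0.12739561] yaw -0.06519513787174844
rackfront slope,at .377 [-0.04546854 -0.28736548] -0.3045071228619499
hook 58 [[0.3623, -0.292, 0.2326], [0.3494, -0.2918, 0.2574], [0.3415, -0.2918, 0.2565], [0.3651, -0.2918, 0.2598], [0.361, -0.2917, 0.2467], [0.3568, -0.2915, 0.2339], [0.353, -0.2915, 0.2465], [0.3336, -0.2914, 0.257], [0.3439, -0.2913, 0.2593], [0.3283, -0.2912, 0.2572], [0.3593, -0.2911, 0.2362], [0.3423, -0.291, 0.2473], [0.3343, -0.291, 0.2466], [0.329, -0.2909, 0.2461], [0.3396, -0.2909, 0.2476], [0.3405, -0.2908, 0.2351], [0.3831, -0.2908, 0.2413], [0.3724, -0.2907, 0.2403], [0.3749, -0.2903, 0.2423], [0.3776, -0.2877, 0.2424], [0.3775, -0.285, 0.2426], [0.3754, -0.2835, 0.2365], [0.3747, -0.2793, 0.2436], [0.3775, -0.277, 0.2422], [0.3777, -0.2748, 0.24], [0.3775, -0.2691, 0.2417], [0.3805, -0.2669, 0.2394], [0.3801, -0.2635, 0.2429], [0.3771, -0.2602, 0.2458]]
pick -25 [[0.84, 0.0
[... 290 characters left out ...]

stand2 70 [[-0.18, 0.08, -0.28, -1.2, -1.56, 0.38]]
regrip -50 [[1.01, 0.38, -0.22, 0.38, -1.76, -1.16]]
regrip -60 [[1.03, 0.49, -0.18, 0.43, -1.86, -1.19]]
hangout -50 [[0.52, -0.48, -0.92, 0.7, -1.68, -0.7]]
hangout -60 [[0.55, -0.41, -0.98, 0.8, -1.73, -0.8]]
hangout -70 [[0.57, -0.32, -1.03, 0.89, -1.77, -0.89]]
hang -40 [[0.25, -0.52, -0.86, 0.66, -1.49, -0.46]]
hang -50 [[0.31, -0.49, -0.95, 0.8, -1.53, -0.58]]
hang -60 [[0.34, -0.44, -1.03, 0.92, -1.57, -0.7]]
hang -65 [[0.35, -0.4, -1.06, 0.98, -1.6, -0.76]]
hanglow -50 [[0.31, -0.47, -0.98, 0.8, -1.5, -0.61]]
hanglow -60 [[0.34, -0.41, -1.05, 0.92, -1.55, -0.74]]
hanglow -65 [[0.35, -0.37, -1.08, 0.98, -1.57, -0.8]]
hanglow -70 []
```

```bash
cat > rows.py <<'E'
from h import *
from kin import ik,fk,P,C,Rz,qmin,qmax
import sys
def Rt(a,yaw,up=-1):
    a=np.radians(a); z=np.array([0,np.sin(a),-np.cos(a)]); x=up*np.array([0,np.cos(a),np.sin(a)]); return Rz(yaw)@np.stack([x,np.cross(z,x),z],1)
def pose(g,a,yaw): M=Rt(a,yaw); return np.array(g)-.054*M[:,2],M
def rows(start,end,n):
    (p,M),(p1,M1)=start,end; rv=R.from_matrix(M.T@M1).as_rotvec()
    q,_=ik(p,M,arm.get_obs()['qpos'],1); qs=[]
    out=[]; c=p.copy(); m=M.copy()
    for i in range(n):
        d=np.round(m.T@(p+(p1-p)*(i+1)/n-c)/.02,2); out.append(d.tolist()); c=c+m@d*.02; m=m@R.from_rotvec(np.round(rv/n/.15,2)*.15).as_matrix()
        q1,cost=ik(c,m,q,1); qs.append(np.abs(q1-q).max()); q=q1
        if cost>1e-5: print('IK fail',i,cost)
    print('rot',np.round(rv/n/.15,2).tolist(),'maxstep',np.round(max(qs),3),'endq',q.round(2).tolist())
    print('off',out if rv@rv>1e-5 else out[0], 'max',np.abs(out).max())
    return c,m
def now(): o=arm.get_obs(); return np.array(o['position']),R.from_euler('xyz',o['tool_rot']).as_matrix()
E
python3 - <<'E'
from rows import *
s=rows(now(),pose([.494,.17,.11],-25,-.065),11)
rows(s,pose([.494,.137,.024],-25,-.065),5)
E
```

```text
rot [0.0, 0.13, -0.0] maxstep 0.058 endq [0.88, 0.07, -0.29, 0.25, -1.58, -0.99]
off [[-1.13, -0.19, 0.95], [-1.14, -0.18, 0.93], [-1.17, -0.19, 0.91], [-1.18, -0.19, 0.89], [-1.2, -0.18, 0.86], [-1.21, -0.19, 0.84], [-1.23, -0.19, 0.82], [-1.25, -0.18, 0.79], [-1.26, -0.19, 0.76], [-1.28, -0.19, 0.74], [-1.29, -0.19, 0.72]] max 1.29
rot [0.01, -0.01, -0.01] maxstep 0.037 endq [0.84, 0.09, -0.43, 0.27, -1.4, -0.99]
off [[-0.07, -0.02, 0.92], [-0.07, -0.03, 0.92], [-0.06, -0.02, 0.92], [-0.07, -0.02, 0.91], [-0.06, -0.02, 0.92]] max 0.92
```

Emit:
play_rows(offset=[[-0.83, -0.14, 0.7], [-0.84, -0.14, 0.69], [-0.85, -0.14, 0.67], [-0.86, -0.14, 0.66], [-0.87, -0.14, 0.64]], rot=[[0, 0.1, 0], [0, 0.1, 0], [0, 0.1, 0], [0, 0.1, 0], [0, 0.1, 0]], grip=[1, 1, 1, 1, 1])

```text
t: 4.6
position: [0.4595, 0.065, 0.333]
tool_rot: [3.141, -0.301, -1.645]
ft_force: [-0.2, 0.0, 1.7]
width: 0.0855
grip_force: 0.0
```

Emit:
play_rows(offset=[[-0.88, -0.14, 0.63], [-0.89, -0.14, 0.62], [-0.89, -0.14, 0.61], [-0.9, -0.14, 0.6], [-0.91, -0.14, 0.59]], rot=[[0, 0.1, 0], [0, 0.1, 0], [0, 0.1, 0], [0, 0.1, 0], [0, 0.1, 0]], grip=[1, 1, 1, 1, 1])

```text
t: 5.1
position: [0.4785, 0.129, 0.2464]
tool_rot: [3.141, -0.376, -1.645]
ft_force: [0.3, 0.6, -0.6]
width: 0.0856
grip_force: 0.0
```

Emit:
play_rows(offset=[[-0.92, -0.14, 0.57], [-0.92, -0.14, 0.56], [-0.93, -0.14, 0.55], [-0.94, -0.14, 0.54], [-0.95, -0.14, 0.53]], rot=[[0, 0.1, 0], [0, 0.1, 0], [0, 0.1, 0], [0, 0.1, 0], [0, 0, 0]], grip=[1, 1, 1, 1, 1])

```text
t: 5.6
position: [0.4969, 0.1918, 0.1587]
tool_rot: [3.141, -0.437, -1.644]
ft_force: [0.3, 0.2, 0.4]
width: 0.0854
grip_force: 0.0
```

```bash
python3 - <<'E'
from rows import *
s=now(); print(s[0]+.054*s[1][:,2], s[1].round(3).tolist())
p,d=arm.capture('wrist'); np.savez('w1.npz',p=p,d=d); cv2.imwrite('pics/w1.png',p[:,:,::-1])
rows(s,pose([.494,.137,.024],-25,-.065),5)
E
```

```text
[0.49524118 0.1689964  0.10977777] [[-0.067, -0.997, -0.032], [-0.904, 0.074, -0.422], [0.423, 0.0, -0.906]]
rot [0.01, -0.0, -0.01] maxstep 0.036 endq [0.84, 0.09, -0.43, 0.27, -1.4, -1.0]
off [[-0.07, -0.01, 0.91], [-0.08, -0.01, 0.92], [-0.07, -0.0, 0.91], [-0.07, -0.01, 0.91], [-0.07, -0.0, 0.91]] max 0.92
```

View pics/w1.png

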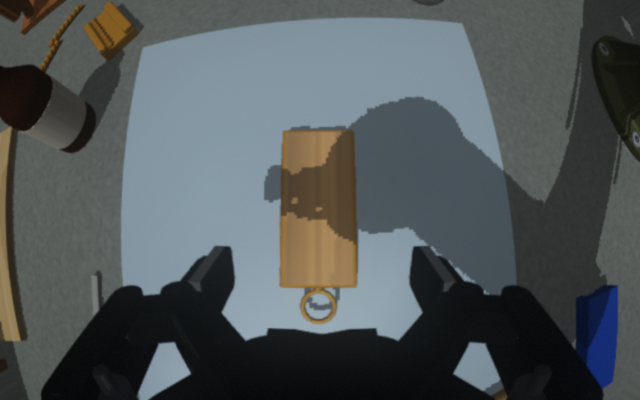

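The sample is centred between the fingers: wood at u 283–356, ring at (319,305), fingers symmetric about u≈322. I'll descend and grip.

Emit:
play_rows(offset=[[-0.07, 0, 0.91], [-0.07, 0, 0.91], [-0.07, 0, 0.91], [-0.07, 0, 0.91], [-0.07, 0, 0.91]], rot=[[0, 0, 0], [0, 0, 0], [0, 0, 0], [0, 0, 0], [0, 0, 0]], grip=[1, 1, 1, 1, 1])

```text
t: 6.15
position: [0.4945, 0.1588, 0.0741]
tool_rot: [3.142, -0.435, -1.645]
ft_force: [0.3, -0.4, 0.7]
width: 0.0853
grip_force: 0.0
```

Emit:
play_rows(offset=[[0, 0, 0], [0, 0, 0], [0, 0, 0], [0, 0, 0], [0, 0, 0]], rot=[[0, 0, 0], [0, 0, 0], [0, 0, 0], [0, 0, 0], [0, 0, 0]], grip=[-1, -1, -1, -1, -1])

```text
t: 6.65
position: [0.4951, 0.1596, 0.0763]
tool_rot: [-3.14, -0.433, -1.645]
ft_force: [0.2, 2.3, 3.4]
width: 0.0546
grip_force: 66.0
```

Emit:
play_rows(offset=[[0, 0, 0], [0, 0, 0], [0, 0, 0], [0, 0, 0], [0, 0, 0]], rot=[[0, 0, 0], [0, 0, 0], [0, 0, 0], [0, 0, 0], [0, 0, 0]], grip=[-1, -1, -1, -1, -1])

```text
t: 7.15
position: [0.4951, 0.1595, 0.0763]
tool_rot: [-3.14, -0.434, -1.645]
ft_force: [0.6, 3.3, 4.5]
width: 0.0546
grip_force: 66.3
```

```bash
python3 - <<'E'
from rows import *
s=now(); o=arm.get_obs(); g=s[0]+.054*s[1][:,2]; print(g,o['width'],o['grip_force'],o['ft_force'],'a',np.degrees(np.arctan2(s[1][1,2],-s[1][2,2])))
a0=np.degrees(np.arctan2(s[1][1,2],-s[1][2,2]))
s=rows(s,(s[0]+[0,0,.08],s[1]),5)
s=rows(s,pose([.48,.19,.14],a0+90,-.05),15)
E
```

```text
[0.49350104 0.13687509 0.02731232] 0.05462759092983768 66.33920788764954 [0.60926328 3.31985593 4.45904118] a -24.796743509481207
rot [0.0, 0.0, 0.0] maxstep 0.03 endq [0.84, 0.02, -0.35, 0.26, -1.56, -0.96]
off [0.34, -0.0, -0.73] max 0.73
rot [-0.0, -0.7, -0.01] maxstep 0.118 endq [-0.06, -0.11, -0.28, -1.15, -1.5, 0.17]
off [[0.07, 0.05, 0.01], [0.07, 0.06, -0.0], [0.07, 0.05, -0.01], [0.06, 0.06, -0.01], [0.07, 0.05, -0.02], [0.06, 0.06, -0.03], [0.06, 0.05, -0.03], [0.06, 0.05, -0.04], [0.05, 0.06, -0.05], [0.05, 0.05, -0.05], [0.04, 0.06, -0.05], [0.03, 0.05, -0.06], [0.03, 0.06, -0.06], [0.02, 0.05, -0.07], [0.02, 0.06, -0.06]] max 0.07
```

Emit:
play_rows(offset=[[0.34, 0, -0.73], [0.34, 0, -0.73], [0.34, 0, -0.73], [0.34, 0, -0.73], [0.34, 0, -0.73]], rot=[[0, 0, 0], [0, 0, 0], [0, 0, 0], [0, 0, 0], [0, 0, 0]], grip=[-1, -1, -1, -1, -1])

```text
t: 7.65
position: [0.4945, 0.1587, 0.1574]
tool_rot: [-3.141, -0.434, -1.645]
ft_force: [0.2, 0.5, -0.9]
width: 0.0546
grip_force: 65.5
```

Emit:
play_rows(offset=[[0.07, 0.05, 0], [0.07, 0.05, 0], [0.07, 0.05, 0], [0.06, 0.05, 0], [0.06, 0.05, -0.02]], rot=[[0, -0.7, 0], [0, -0.7, 0], [0, -0.7, 0], [0, -0.7, 0], [0, -0.7, 0]], grip=[-1, -1, -1, -1, -1])

```text
t: 8.15
position: [0.489, 0.1529, 0.159]
tool_rot: [-3.14, 0.095, -1.644]
ft_force: [0.9, 0.4, -1.4]
width: 0.0546
grip_force: 65.4
```

Emit:
play_rows(offset=[[0.06, 0.05, -0.03], [0.06, 0.05, -0.03], [0.06, 0.05, -0.04], [0.05, 0.05, -0.05], [0.05, 0.05, -0.05]], rot=[[0, -0.7, 0], [0, -0.7, 0], [0, -0.7, 0], [0, -0.7, 0], [0, -0.7, 0]], grip=[-1, -1, -1, -1, -1])

```text
t: 8.65
position: [0.4835, 0.1465, 0.1615]
tool_rot: [-3.139, 0.619, -1.642]
ft_force: [0.5, -1.0, -1.9]
width: 0.0548
grip_force: 65.5
```

Emit:
play_rows(offset=[[0.04, 0.05, -0.05], [0.03, 0.05, -0.06], [0.03, 0.05, -0.06], [0.02, 0.05, -0.07], [0.02, 0.05, -0.06]], rot=[[0, -0.7, 0], [0, -0.7, 0], [0, -0.7, 0], [0, -0.7, 0], [0, -0.7, 0]], grip=[-1, -1, -1, -1, -1])

```text
t: 9.15
position: [0.4783, 0.1399, 0.1633]
tool_rot: [-3.134, 1.144, -1.637]
ft_force: [0.2, -0.3, -1.6]
width: 0.0548
grip_force: 65.5
```

Emit:
play_rows(offset=[[0, 0, 0], [0, 0, 0]], rot=[[0, 0, 0], [0, 0, 0]], grip=[-1, -1])

```text
t: 9.35
position: [0.4784, 0.1397, 0.1619]
tool_rot: [3.141, 1.137, -1.646]
ft_force: [0.9, -0.3, -0.9]
width: 0.0542
grip_force: 65.6
```

```bash
python3 - <<'E'
from rows import *
s=now(); g=s[0]+.054*s[1][:,2]; a=np.degrees(np.arctan2(s[1][1,2],-s[1][2,2])); print(g,'a',a, 'tool y',s[1][:,1])
for n in('scene','top'):
    p,d=arm.capture(n); np.savez(n+'2.npz',p=p,d=d)
    W=cloud(n,d); m=(abs(W[...,0]-g[0])<.06)&(abs(W[...,1]-g[1])<.06)&(W[...,2]>.02)&(W[...,2]<.25)
    # ochre/bright wood pixels (exclude dark/grey gripper)
    hsv=cv2.cvtColor(p,cv2.COLOR_RGB2HSV); m&=(hsv[...,1]>90)&(hsv[...,0]<30)&(hsv[...,2]>60)
    w=W[m]; print(n,m.sum(),w.min(0).round(4),w.max(0).round(4)); v,u=np.where(m); print(u.min(),u.max(),v.min(),v.max())
S=np.load('scene2.npz')['p']; v,u=int(np.median(v)),int(np.median(u))
a=cv2.resize(np.load('scene2.npz')['p'][130:260,280:440],(640,520)); cv2.imwrite('pics/s2.png',a[:,:,::-1])
E
```

```text
[0.48205387 0.18852932 0.1391821 ] a 65.10706650141502 tool y [-9.97207927e-01  7.46748332e-02  1.42791009e-04]
scene 480 [0.4557 0.1508 0.0745] [0.5391 0.2113 0.2178]
383 403 154 199
top 217 [0.4522 0.1859 0.0791] [0.5074 0.2127 0.2192]
241 254 182 203
```

View pics/s2.png

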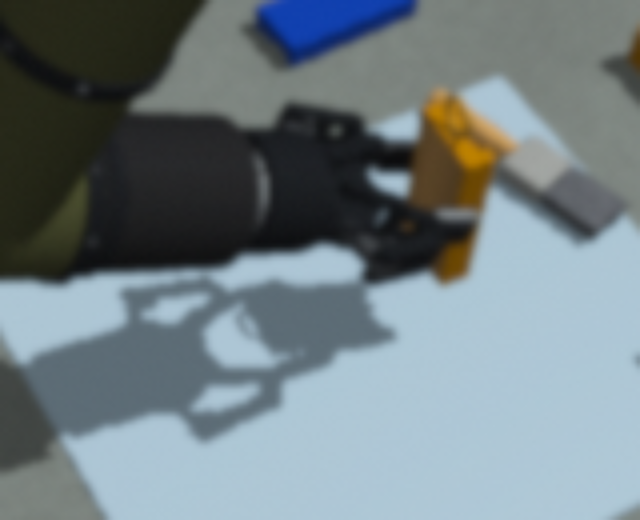

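The sample is held upright, ring at (455,110) in the crop, with its flat back towards the gripper. I'll lower it onto the sheet.

```bash
python3 - <<'E'
from rows import *
s=now(); rows(s,(s[0]-[0,0,.06],s[1]),5); print('1mm down:',(s[1].T@[0,0,-.001]/.02).round(3))
S=np.load('scene2.npz'); W=cloud('scene',S['d']); m=(abs(W[...,0]-.482)<.03)&(W[...,1]<.22)&(W[...,1]>.165)&(W[...,2]>.145)&(W[...,2]<.19)
hsv=cv2.cvtColor(S['p'],cv2.COLOR_RGB2HSV); m&=(hsv[...,1]>90)&(hsv[...,0]<30)&(hsv[...,2]>60)
w=W[m]; c=w.mean(0); print(len(w),c,np.linalg.svd(w-c,full_matrices=False)[2].round(3))
E
```

```text
rot [0.0, 0.0, 0.0] maxstep 0.024 endq [-0.06, -0.02, -0.32, -1.16, -1.44, 0.27]
off [0.54, 0.0, 0.25] max 0.55
1mm down: [0.045 0.    0.021]
296 [0.489212   0.19317604 0.17423691] [[ 0.994 -0.003 -0.106]
 [ 0.105  0.19   0.976]
 [-0.017  0.982 -0.189]]
```

Emit:
play_rows(offset=[[0.54, 0, 0.25], [0.54, 0, 0.25], [0.54, 0, 0.25], [0.54, 0, 0.25], [0.54, 0, 0.25]], rot=[[0, 0, 0], [0, 0, 0], [0, 0, 0], [0, 0, 0], [0, 0, 0]], grip=[-1, -1, -1, -1, -1])

```text
t: 9.95
position: [0.4779, 0.1409, 0.1008]
tool_rot: [3.139, 1.14, -1.647]
ft_force: [-0.1, 0.3, -1.8]
width: 0.0546
grip_force: 65.6
```

Emit:
play_rows(offset=[[0.045, 0, 0.02], [0.045, 0, 0.02], [0, 0, 0]], rot=[[0, 0, 0], [0, 0, 0], [0, 0, 0]], grip=[-1, -1, -1])

```text
t: 10.25
position: [0.4784, 0.1407, 0.1007]
tool_rot: [-3.14, 1.14, -1.644]
ft_force: [0.1, 0.1, -2.1]
width: 0.0546
grip_force: 65.6
```

Emit:
play_rows(offset=[[0.045, 0, 0.02], [0.045, 0, 0.02], [0, 0, 0]], rot=[[0, 0, 0], [0, 0, 0], [0, 0, 0]], grip=[-1, -1, -1])

```text
t: 10.55
position: [0.4782, 0.1407, 0.0985]
tool_rot: [-3.141, 1.14, -1.644]
ft_force: [-0.2, -0.2, -1.1]
width: 0.0545
grip_force: 65.6
```

Emit:
play_rows(offset=[[0.045, 0, 0.02], [0, 0, 0], [0, 0, 0]], rot=[[0, 0, 0], [0, 0, 0], [0, 0, 0]], grip=[-1, -1, -1])

```text
t: 10.85
position: [0.4781, 0.1407, 0.0974]
tool_rot: [3.141, 1.14, -1.645]
ft_force: [-0.1, -0.4, -1.6]
width: 0.0545
grip_force: 65.6
```

Emit:
play_rows(offset=[[0.045, 0, 0.02], [0, 0, 0], [0, 0, 0]], rot=[[0, 0, 0], [0, 0, 0], [0, 0, 0]], grip=[-1, -1, -1])

```text
t: 11.15
position: [0.4782, 0.1407, 0.0965]
tool_rot: [-3.141, 1.14, -1.645]
ft_force: [1.1, -0.0, -1.2]
width: 0.0548
grip_force: 65.7
```

Emit:
play_rows(offset=[[0.045, 0, 0.02], [0, 0, 0], [0, 0, 0]], rot=[[0, 0, 0], [0, 0, 0], [0, 0, 0]], grip=[-1, -1, -1])

```text
t: 11.45
position: [0.4783, 0.1409, 0.0964]
tool_rot: [-3.14, 1.141, -1.642]
ft_force: [-1.0, -0.5, 6.4]
width: 0.0546
grip_force: 66.0
```

Emit:
play_rows(offset=[[0, 0, 0], [0, 0, 0], [0, 0, 0], [0, 0, 0], [0, 0, 0]], rot=[[0, 0, 0], [0, 0, 0], [0, 0, 0], [0, 0, 0], [0, 0, 0]], grip=[0.5, 0.6, 0.7, 1, 1])

```text
t: 11.95
position: [0.4781, 0.1407, 0.0953]
tool_rot: [3.141, 1.14, -1.645]
ft_force: [-0.1, -0.1, -0.3]
width: 0.0854
grip_force: 0.0
```

Emit:
play_rows(offset=[[0, 0, -0.4], [0, 0, -0.7], [0, 0, -1], [0, 0, -1], [0, 0, -1]], rot=[[0, 0, 0], [0, 0, 0], [0, 0, 0], [0, 0, 0], [0, 0, 0]], grip=[1, 1, 1, 1, 1])

```text
t: 12.45
position: [0.4725, 0.0647, 0.1305]
tool_rot: [-3.14, 1.139, -1.644]
ft_force: [0.2, -0.3, 0.5]
width: 0.0851
grip_force: 0.0
```

```bash
python3 - <<'E'
from rows import *
s=now(); print(arm.get_obs()['width'])
for n in('scene','top'):
    p,d=arm.capture(n); np.savez(n+'3.npz',p=p,d=d)
    W=cloud(n,d); hsv=cv2.cvtColor(p,cv2.COLOR_RGB2HSV); k=(hsv[...,1]>90)&(hsv[...,0]<30)&(hsv[...,2]>60)
    m=(abs(W[...,0]-.48)<.06)&(abs(W[...,1]-.19)<.05)&k
    t=W[m&(W[...,2]>.118)&(W[...,2]<.132)]; print(n,'top face',len(t),np.median(t,0).round(4),t.min(0).round(4),t.max(0).round(4))
    r=W[m&(W[...,2]>.136)&(W[...,2]<.16)]; print(' ring',len(r),r.mean(0).round(4),r.min(0).round(4),r.max(0).round(4))
    if n=='scene':
        t=t[t[:,2]>.121]; q=cv2.minAreaRect(t[:,:2].astype(np.float32)); print(q)
s=rows(s,(s[0]+[0,0,.2],s[1]),10)
s=rows(s,pose([.485,.27,.30],-55,-.065),15)
s=rows(s,pose([.485,.30,.15],-55,-.065),8)
E
```

```text
0.08510188746301808
scene top face 128 [0.4863 0.1962 0.1231] [0.4548 0.1877 0.1181] [0.5123 0.2113 0.1319]
 ring 8 [0.484  0.1966 0.1451] [0.4728 0.1942 0.137 ] [0.495  0.1985 0.1498]
((0.48425260186195374, 0.1991479992866516), (0.020631806924939156, 0.05586201697587967), 84.30426788330078)
top top face 99 [0.477  0.1989 0.1239] [0.4552 0.1899 0.1182] [0.5073 0.2136 0.1314]
 ring 14 [0.4827 0.199  0.1458] [0.4709 0.1966 0.1375] [0.4943 0.2017 0.1532]
rot [0.0, 0.0, 0.0] maxstep 0.037 endq [-0.22, -0.22, -0.08, -1.16, -1.76, -0.07]
off [-0.91, -0.0, -0.42] max 0.91
rot [-0.0, 0.93, -0.0] maxstep 0.163 endq [1.06, 0.41, 0.2, 0.45, -2.22, -1.03]
off [[-0.35, 0.01, 0.76], [-0.45, 0.01, 0.7], [-0.55, 0.01, 0.63], [-0.62, 0.01, 0.55], [-0.7, 0.01, 0.45], [-0.75, 0.01, 0.36], [-0.8, 0.02, 0.24], [-0.82, 0.01, 0.14], [-0.83, 0.01, 0.01], [-0.83, 0.01, -0.09], [-0.81, 0.01, -0.22], [-0.77, 0.01, -0.32], [-0.71, 0.01, -0.42], [-0.65, 0.01, -0.52], [-0.57, 0.01, -0.61]] max 0.83
rot [0.01, 0.01, -0.0] maxstep 0.023 endq [1.09, 0.53, 0.11, 0.38, -2.04, -1.15]
off [[-0.87, 0.01, 0.39], [-0.88, 0.02, 0.39], [-0.87, 0.02, 0.39], [-0.87, 0.01, 0.38], [-0.88, 0.02, 0.39], [-0.87, 0.02, 0.38], [-0.88, 0.02, 0.38], [-0.88, 0.01, 0.39]] max 0.88
```

Emit:
play_rows(offset=[[-0.91, 0, -0.42], [-0.91, 0, -0.42], [-0.91, 0, -0.42], [-0.91, 0, -0.42], [-0.91, 0, -0.42]], rot=[[0, 0, 0], [0, 0, 0], [0, 0, 0], [0, 0, 0], [0, 0, 0]], grip=[1, 1, 1, 1, 1])

```text
t: 13.05
position: [0.4724, 0.0661, 0.2308]
tool_rot: [3.141, 1.14, -1.645]
ft_force: [-0.0, 0.5, 0.3]
width: 0.0853
grip_force: 0.0
```

Emit:
play_rows(offset=[[-0.91, 0, -0.42], [-0.91, 0, -0.42], [-0.91, 0, -0.42], [-0.91, 0, -0.42], [-0.91, 0, -0.42]], rot=[[0, 0, 0], [0, 0, 0], [0, 0, 0], [0, 0, 0], [0, 0, 0]], grip=[1, 1, 1, 1, 1])

```text
t: 13.55
position: [0.4724, 0.066, 0.331]
tool_rot: [3.142, 1.14, -1.645]
ft_force: [0.2, -0.2, -1.1]
width: 0.0855
grip_force: 0.0
```

Emit:
play_rows(offset=[[-0.35, 0.01, 0.76], [-0.45, 0.01, 0.7], [-0.55, 0.01, 0.63], [-0.62, 0.01, 0.55], [-0.7, 0.01, 0.45]], rot=[[0, 0.93, 0], [0, 0.93, 0], [0, 0.93, 0], [0, 0.93, 0], [0, 0.93, 0]], grip=[1, 1, 1, 1, 1])

```text
t: 14.05
position: [0.4777, 0.1496, 0.332]
tool_rot: [-3.138, 0.438, -1.644]
ft_force: [0.3, -1.2, -0.4]
width: 0.0854
grip_force: 0.0
```

Emit:
play_rows(offset=[[-0.75, 0.01, 0.36], [-0.8, 0.01, 0.24], [-0.82, 0.01, 0.14], [-0.83, 0.01, 0.01], [-0.83, 0.01, -0.09]], rot=[[0, 0.93, 0], [0, 0.93, 0], [0, 0.93, 0], [0, 0.93, 0], [0, 0.93, 0]], grip=[1, 1, 1, 1, 1])

```text
t: 14.55
position: [0.4826, 0.2333, 0.3315]
tool_rot: [-3.14, -0.259, -1.645]
ft_force: [0.1, -0.2, -0.1]
width: 0.0854
grip_force: 0.0
```

Emit:
play_rows(offset=[[-0.81, 0.01, -0.22], [-0.77, 0.01, -0.32], [-0.71, 0.01, -0.42], [-0.65, 0.01, -0.52], [-0.57, 0.01, -0.61]], rot=[[0, 0.93, 0], [0, 0.93, 0], [0, 0.93, 0], [0, 0.93, 0], [0, 0.93, 0]], grip=[1, 1, 1, 1, 1])

```text
t: 15.05
position: [0.4879, 0.3166, 0.3309]
tool_rot: [-3.141, -0.958, -1.645]
ft_force: [1.1, -1.4, -1.3]
width: 0.0854
grip_force: 0.0
```

```bash
python3 - <<'E'
from rows import *
s=now(); print(s[0]+.054*s[1][:,2],'a',np.degrees(np.arctan2(s[1][1,2],-s[1][2,2])))
g=np.array([.4840,.196,.056]); e=pose(g,-55,-.075)
pre=(e[0]-.09*e[1][:,2],e[1])
s=rows(s,pre,10); rows(s,e,5)
E
```

```text
[0.4846951  0.27252965 0.29985171] a -54.78998158895042
rot [-0.0, 0.0, 0.0] maxstep 0.028 endq [1.06, 0.52, 0.02, 0.38, -1.95, -1.16]
off [-0.78, -0.03, 0.56] max 0.78
rot [-0.0, 0.0, 0.0] maxstep 0.045 endq [1.01, 0.45, -0.2, 0.4, -1.81, -1.18]
off [0.0, 0.0, 0.9] max 0.9
```

Emit:
play_rows(offset=[[-0.78, -0.03, 0.56], [-0.78, -0.03, 0.56], [-0.78, -0.03, 0.56], [-0.78, -0.03, 0.56], [-0.78, -0.03, 0.56]], rot=[[0, 0, 0], [0, 0, 0], [0, 0, 0], [0, 0, 0], [0, 0, 0]], grip=[1, 1, 1, 1, 1])

```text
t: 15.55
position: [0.4912, 0.3142, 0.2344]
tool_rot: [-3.14, -0.95, -1.647]
ft_force: [0.1, 0.7, 0.3]
width: 0.0853
grip_force: 0.0
```

Emit:
play_rows(offset=[[-0.78, -0.03, 0.56], [-0.78, -0.03, 0.56], [-0.78, -0.03, 0.56], [-0.78, -0.03, 0.56], [-0.78, -0.03, 0.56]], rot=[[0, 0, 0], [0, 0, 0], [0, 0, 0], [0, 0, 0], [0, 0, 0]], grip=[1, 1, 1, 1, 1])

```text
t: 16.05
position: [0.494, 0.3142, 0.1371]
tool_rot: [3.141, -0.953, -1.645]
ft_force: [0.1, 0.3, 0.1]
width: 0.0854
grip_force: 0.0
```

```bash
python3 - <<'E'
from rows import *
s=now(); print(s[0]+.054*s[1][:,2],'a',np.degrees(np.arctan2(s[1][1,2],-s[1][2,2])))
g=np.array([.4840,.196,.056]); e=pose(g,-55,-.075); rows(s,e,5)
p,d=arm.capture('wrist'); cv2.imwrite('pics/w2.png',p[:,:,::-1])
E
```

```text
[0.49075695 0.270313   0.10578532] a -54.50136156567092
rot [-0.0, 0.01, 0.0] maxstep 0.046 endq [1.01, 0.45, -0.2, 0.4, -1.81, -1.18]
off [[0.02, 0.01, 0.9], [0.02, 0.01, 0.89], [0.02, 0.02, 0.9], [0.02, 0.01, 0.9], [0.02, 0.01, 0.89]] max 0.9
```

View pics/w2.png

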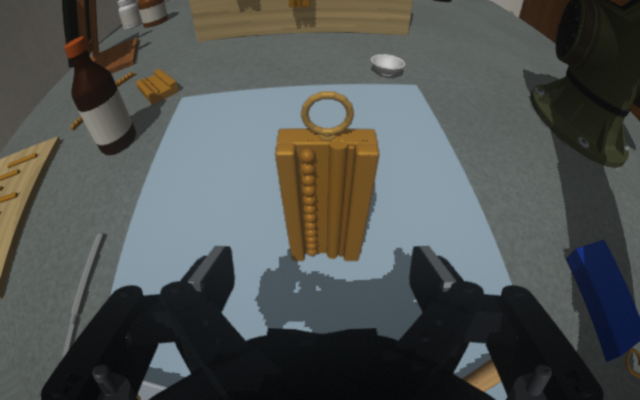

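The sample stands upright, beaded face towards the gripper, ring at (327,113) and body centred at u≈327 against fingers at 322. That needs about 2 mm sideways as I close in.

Emit:
play_rows(offset=[[0.02, 0.025, 0.9], [0.02, 0.025, 0.9], [0.02, 0.025, 0.9], [0.02, 0.025, 0.9], [0.02, 0.025, 0.9]], rot=[[0, 0, 0], [0, 0, 0], [0, 0, 0], [0, 0, 0], [0, 0, 0]], grip=[1, 1, 1, 1, 1])

```text
t: 16.6
position: [0.486, 0.2397, 0.0877]
tool_rot: [-3.141, -0.952, -1.645]
ft_force: [-0.2, -0.3, 0.2]
width: 0.0857
grip_force: 0.0
```

Emit:
play_rows(offset=[[0, 0, 0], [0, 0, 0], [0, 0, 0], [0, 0, 0], [0, 0, 0]], rot=[[0, 0, 0], [0, 0, 0], [0, 0, 0], [0, 0, 0], [0, 0, 0]], grip=[0.6, 0.5, 0.4, 0.2, -1])

```text
t: 17.1
position: [0.4863, 0.241, 0.0889]
tool_rot: [-3.14, -0.952, -1.646]
ft_force: [-0.7, 1.2, 2.7]
width: 0.0553
grip_force: 63.3
```

Emit:
play_rows(offset=[[0, 0, 0], [0, 0, 0], [0, 0, 0], [0, 0, 0], [0, 0, 0]], rot=[[0, 0, 0], [0, 0, 0], [0, 0, 0], [0, 0, 0], [0, 0, 0]], grip=[-1, -1, -1, -1, -1])

```text
t: 17.6
position: [0.4863, 0.2405, 0.0889]
tool_rot: [-3.14, -0.952, -1.646]
ft_force: [0.8, 2.4, 6.3]
width: 0.0552
grip_force: 63.6
```

```bash
python3 - <<'E'
from rows import *
s=now(); g=s[0]+.054*s[1][:,2]; print(g,'a',np.degrees(np.arctan2(s[1][1,2],-s[1][2,2])),arm.get_obs()['width'])
# assume upright sample: mid z .064, ring z .139 -> lift
s=rows(s,(s[0]+[0,0,.16],s[1]),10)
# hover: ring ~60 mm in front of hook tip; grasp approx under ring
rz=Rz(-.0455-(-.075)) 
hp=np.array([.3785,-.26,0])+.07*np.array([.045,.999,0])
e=pose([hp[0],hp[1],.217],-54.5,-.046)
s=rows(s,e,20)
E
```

```text
[0.48309498 0.19659696 0.05759557] a -54.4801758954528 0.05523616682435839
rot [0.0, 0.0, 0.0] maxstep 0.023 endq [1.01, 0.3, -0.09, 0.44, -2.04, -1.06]
off [0.65, -0.0, -0.46] max 0.66
rot [0.01, -0.0, -0.01] maxstep 0.054 endq [0.56, -0.48, -0.9, 0.76, -1.76, -0.69]
off [[0.57, 0.18, 0.8], [0.57, 0.19, 0.8], [0.57, 0.19, 0.8], [0.56, 0.19, 0.8], [0.57, 0.2, 0.8], [0.57, 0.19, 0.8], [0.57, 0.2, 0.8], [0.56, 0.2, 0.8], [0.57, 0.2, 0.8], [0.57, 0.2, 0.8], [0.56, 0.21, 0.8], [0.57, 0.21, 0.8], [0.56, 0.2, 0.79], [0.57, 0.22, 0.8], [0.56, 0.21, 0.8], [0.57, 0.22, 0.8], [0.56, 0.21, 0.79], [0.56, 0.22, 0.8], [0.57, 0.23, 0.79], [0.56, 0.22, 0.8]] max 0.8
```

Emit:
play_rows(offset=[[0.65, 0, -0.46], [0.65, 0, -0.46], [0.65, 0, -0.46], [0.65, 0, -0.46], [0.65, 0, -0.46]], rot=[[0, 0, 0], [0, 0, 0], [0, 0, 0], [0, 0, 0], [0, 0, 0]], grip=[-1, -1, -1, -1, -1])

```text
t: 18.1
position: [0.486, 0.2399, 0.1695]
tool_rot: [-3.141, -0.952, -1.645]
ft_force: [-0.6, -0.7, -1.9]
width: 0.0551
grip_force: 63.4
```

Emit:
play_rows(offset=[[0.65, 0, -0.46], [0.65, 0, -0.46], [0.65, 0, -0.46], [0.57, 0.18, 0.8], [0.57, 0.18, 0.8]], rot=[[0, 0, 0], [0, 0, 0], [0, 0, 0], [0.01, 0, -0.01], [0.01, 0, -0.01]], grip=[-1, -1, -1, -1, -1])

```text
t: 18.6
position: [0.4759, 0.2011, 0.2166]
tool_rot: [3.141, -0.951, -1.64]
ft_force: [0.0, -0.2, -1.5]
width: 0.0554
grip_force: 63.5
```

Emit:
play_rows(offset=[[0.57, 0.19, 0.8], [0.57, 0.19, 0.8], [0.57, 0.19, 0.8], [0.57, 0.19, 0.8], [0.57, 0.19, 0.8]], rot=[[0.01, 0, -0.01], [0.01, 0, -0.01], [0.01, 0, -0.01], [0.01, 0, -0.01], [0.01, 0, -0.01]], grip=[-1, -1, -1, -1, -1])

```text
t: 19.1
position: [0.4503, 0.1036, 0.2164]
tool_rot: [3.137, -0.952, -1.627]
ft_force: [0.3, 0.2, -0.9]
width: 0.0553
grip_force: 63.5
```

Emit:
play_rows(offset=[[0.57, 0.2, 0.8], [0.57, 0.2, 0.8], [0.57, 0.2, 0.8], [0.57, 0.2, 0.8], [0.57, 0.2, 0.8]], rot=[[0.01, 0, -0.01], [0.01, 0, -0.01], [0.01, 0, -0.01], [0.01, 0, -0.01], [0.01, 0, -0.01]], grip=[-1, -1, -1, -1, -1])

```text
t: 19.6
position: [0.4249, 0.0066, 0.2165]
tool_rot: [3.135, -0.952, -1.614]
ft_force: [0.2, 0.4, -1.0]
width: 0.0555
grip_force: 63.5
```

Emit:
play_rows(offset=[[0.57, 0.21, 0.8], [0.57, 0.21, 0.8], [0.57, 0.21, 0.8], [0.57, 0.21, 0.8], [0.57, 0.21, 0.8]], rot=[[0.01, 0, -0.01], [0.01, 0, -0.01], [0.01, 0, -0.01], [0.01, 0, -0.01], [0.01, 0, -0.01]], grip=[-1, -1, -1, -1, -1])

```text
t: 20.1
position: [0.3994, -0.0906, 0.2167]
tool_rot: [3.132, -0.952, -1.601]
ft_force: [-0.2, 0.4, -1.6]
width: 0.0556
grip_force: 63.5
```

Emit:
play_rows(offset=[[0.57, 0.22, 0.8], [0.57, 0.22, 0.8], [0, 0, 0], [0, 0, 0]], rot=[[0.01, 0, -0.01], [0.01, 0, -0.01], [0, 0, 0], [0, 0, 0]], grip=[-1, -1, -1, -1])

```text
t: 20.5
position: [0.3894, -0.1289, 0.2167]
tool_rot: [3.132, -0.952, -1.598]
ft_force: [0.5, 0.4, -1.5]
width: 0.0551
grip_force: 63.8
```

```bash
python3 - <<'E'
from rows import *
s=now(); g=s[0]+.054*s[1][:,2]; print('g',g,'a',np.degrees(np.arctan2(s[1][1,2],-s[1][2,2])),'ty',s[1][:,1])
exp=g+[0,0.003,.139-.0576]
for n in('top','scene'):
    p,d=arm.capture(n); np.savez(n+'4.npz',p=p,d=d)
    W=cloud(n,d); hsv=cv2.cvtColor(p,cv2.COLOR_RGB2HSV); k=(hsv[...,1]>80)&(hsv[...,0]<32)&(hsv[...,2]>50)
    m=(abs(W[...,0]-exp[0])<.04)&(abs(W[...,1]-exp[1])<.04)&k
    t=W[m&(W[...,2]>.15)&(W[...,2]<exp[2]-.008)]; print(n,'wood',len(t),t.min(0).round(4) if len(t) else 0,t.max(0).round(4) if len(t) else 0)
    r=W[m&(W[...,2]>exp[2]-.006)]; print(' ring',len(r),r.mean(0).round(4),r.min(0).round(4),r.max(0).round(4))
    c,f=cam(n); 
    M=R.from_euler('xyz',c['orientation']).as_matrix(); q=(exp-c['position'])@M; print(' exp px',c['cx']-f*q[0]/q[2],c['cy']+f*q[1]/q[2])
p,d=arm.capture('wrist'); np.savez('w3.npz',p=p,d=d)
a=cv2.resize(np.load('top4.npz')['p'][195:245,380:440],(480,400)); b=cv2.resize(np.load('scene4.npz')['p'][150:230,160:220],(300,400))
cv2.imwrite('pics/t4.png',np.hstack([a,b])[:,:,::-1]); cv2.imwrite('pics/w3.png',p[:,:,::-1])
E
```

```text
g [ 0.38764352 -0.1728627   0.18539387] a -54.52227218742725 ty [-0.99936431  0.03518955  0.00571634]
top wood 216 [ 0.3578 -0.1804  0.1525] [ 0.414  -0.1509  0.2586]
 ring 14 [ 0.3878 -0.1707  0.2724] [ 0.3768 -0.1718  0.261 ] [ 0.4004 -0.1692  0.2808]
 exp px 380.13591726203623 221.00521323363833
scene wood 395 [ 0.3517 -0.181   0.1504] [ 0.4243 -0.1481  0.2577]
 ring 28 [ 0.3941 -0.1721  0.2731] [ 0.3791 -0.1739  0.2612] [ 0.4033 -0.1703  0.2806]
 exp px 233.20664329681637 168.75124840872994
```

View pics/t4.png

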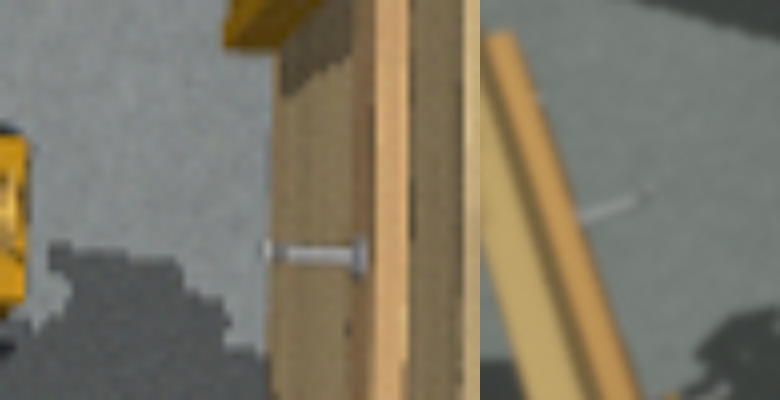

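View pics/w3.png

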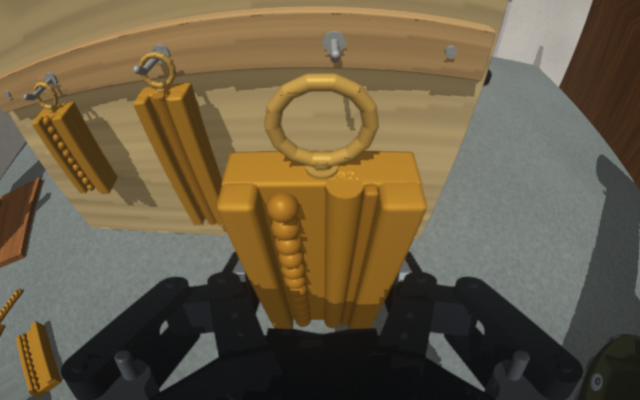

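In the top view the bare hook's tip is at crop (268,250) and its root at (360,255). In the wrist view the ring is centred at (321,118), the free hook's root is at (332,42) and its tip near (338,57). Next I'll measure ring relative to hook from the same camera.

```bash
python3 - <<'E'
from rows import *
s=now(); T=np.eye(4); T[:3,:3]=s[1]; T[:3,3]=s[0]
Z=np.load('w3.npz'); p,d=Z['p'],Z['d']; c=arm.get_calibration('wrist'); f=200/np.tan(np.radians(c['vfov'])/2)
v,u=np.mgrid[0:400,0:640]; x=u-c['cx']; y=v-c['cy']; r=np.hypot(x,y); th=r/f; k=np.tan(th)/np.maximum(r,1e-6)
Pc=np.stack([x*k*d,-y*k*d,-d,np.ones_like(d)],-1); W=(Pc@(T@c['T_tool_cam']).T)[...,:3]
hk=W[25:70,318:355].reshape(-1,3); hk=hk[(hk[:,1]>-.286)&(hk[:,1]<-.24)&(hk[:,2]>.22)]
hk=hk[np.argsort(hk[:,1])]; print('hook',len(hk)); 
for a,b in((-.286,-.278),(-.278,-.27),(-.27,-.264),(-.264,-.25)):
    q=hk[(hk[:,1]>a)&(hk[:,1]<=b)]; print(a,len(q),q.mean(0).round(4) if len(q) else '',q.max(0).round(4) if len(q) else '')
bt=W[30:60,360:430].reshape(-1,3); print('batten',np.median(bt,0))
m=(W[...,1]>-.19)&(W[...,1]<-.15)&(W[...,2]>.252)&(d>0); m[:60]=0; m[170:]=0
rg=W[m]; up=rg[rg[:,2]>.262]; print('ring',len(rg),rg.mean(0).round(4),rg.min(0).round(4),rg.max(0).round(4),'upper x mid',(up[:,0].min()+up[:,0].max())/2)
E
```

```text
hook 172
-0.286 45 [ 0.3795 -0.2821  0.2414] [ 0.3818 -0.278   0.2422]
-0.278 22 [ 0.3803 -0.2757  0.2414] [ 0.3823 -0.2718  0.2424]
-0.27 17 [ 0.3807 -0.2658  0.2393] [ 0.3827 -0.2643  0.2429]
-0.264 88 [ 0.3806 -0.2611  0.2445] [ 0.3828 -0.2588  0.2475]
batten [ 0.34112537 -0.29243266  0.23949517]
ring 4689 [ 0.3905 -0.1707  0.2678] [ 0.364  -0.1776  0.252 ] [ 0.4165 -0.168   0.2805] upper x mid 0.39061043255655425
```

```bash
python3 - <<'E'
from rows import *
s=now()
for d,n in(((-.0095,-.073,-.0235),5),((-.0014,-.0285,0),5),((0,0,-.0105),5)):
    s=rows(s,(s[0]+np.array(d),s[1]),n)
s=rows(s,(s[0]+[.002,.06,.0],s[1]),5)
E
```

```text
rot [0.0, 0.0, 0.0] maxstep 0.043 endq [0.4, -0.47, -1.01, 0.83, -1.57, -0.67]
off [0.23, 0.07, 0.73] max 0.74
rot [0.0, 0.0, 0.0] maxstep 0.019 endq [0.32, -0.48, -1.02, 0.87, -1.51, -0.63]
off [0.17, 0.0, 0.23] max 0.24
rot [0.0, 0.0, 0.0] maxstep 0.004 endq [0.31, -0.47, -1.03, 0.87, -1.5, -0.65]
off [-0.09, -0.0, 0.06] max 0.09
rot [0.0, 0.0, 0.0] maxstep 0.039 endq [0.5, -0.45, -1.0, 0.78, -1.62, -0.74]
off [-0.35, 0.0, -0.49] max 0.49
```

Emit:
play_rows(offset=[[0.23, 0.07, 0.73], [0.23, 0.07, 0.73], [0.23, 0.07, 0.73], [0.23, 0.07, 0.73], [0.23, 0.07, 0.73]], rot=[[0, 0, 0], [0, 0, 0], [0, 0, 0], [0, 0, 0], [0, 0, 0]], grip=[-1, -1, -1, -1, -1])

```text
t: 21.15
position: [0.3802, -0.2012, 0.1925]
tool_rot: [3.13, -0.952, -1.594]
ft_force: [-0.1, 0.5, -1.2]
width: 0.0558
grip_force: 64.0
```

Emit:
play_rows(offset=[[0, 0, 0], [0, 0, 0]], rot=[[0, 0, 0], [0, 0, 0]], grip=[-1, -1])

```text
t: 21.35
position: [0.38, -0.201, 0.1928]
tool_rot: [3.13, -0.953, -1.596]
ft_force: [-0.2, 0.2, -0.6]
width: 0.0557
grip_force: 63.8
```

```bash
cat > wm.py <<'E'
from rows import *
s=now(); T=np.eye(4); T[:3,:3]=s[1]; T[:3,3]=s[0]
p,d=arm.capture('wrist'); c=arm.get_calibration('wrist'); f=200/np.tan(np.radians(c['vfov'])/2)
v,u=np.mgrid[0:400,0:640]; x=u-c['cx']; y=v-c['cy']; r=np.hypot(x,y); k=np.tan(r/f)/np.maximum(r,1e-6)
W=(np.stack([x*k*d,-y*k*d,-d,np.ones_like(d)],-1)@(T@c['T_tool_cam']).T)[...,:3]
cv2.imwrite('pics/w_%d.png'%(arm.get_obs()['t']*100),p[40:280,200:450,::-1])
ry=s[0][1]-.1289*-1*-1; ry=s[0][1]-(-.1289)+(-.172); rzc=s[0][2]-.2167+.2665
print('pos',s[0],'pred ring',s[0][0]-.3894+.3906,ry,rzc)
m=(abs(W[...,1]-ry)<.008)&(W[...,2]>rzc-.005)&(abs(W[...,0]-.381)<.025)&(d>0); rg=W[m]; print('ring',len(rg),rg.min(0).round(4),rg.max(0).round(4),'xmid',(rg[:,0].min()+rg[:,0].max())/2)
m=(W[...,1]>-.285)&(W[...,1]<-.255)&(abs(W[...,0]-.381)<.007)&(W[...,2]>.236)&(W[...,2]<.25)&(d>0); h=W[m]; print('hook',len(h),h.min(0).round(4),h.max(0).round(4),h.mean(0).round(4))
E
python3 wm.py; ls pics
```

```text
pos [ 0.38003542 -0.20099094  0.19279782] pred ring 0.3812354227700897 -0.24409093769060727 0.2425978188930175
ring 3206 [ 0.3669 -0.2472  0.2376] [ 0.3947 -0.241   0.2568] xmid 0.38082740130270465
hook 236 [ 0.3771 -0.2849  0.2375] [ 0.382  -0.262   0.2429] [ 0.3796 -0.2771  0.2414]
crop.png
s2.png
scene.png
t4.png
top.png
w1.png
w2.png
w3.png
w_2140.png
```

Emit:
play_rows(offset=[[0.17, 0, 0.23], [0.17, 0, 0.23], [0.17, 0, 0.23]], rot=[[0, 0, 0], [0, 0, 0], [0, 0, 0]], grip=[-1, -1, -1])

```text
t: 21.7
position: [0.3795, -0.2186, 0.193]
tool_rot: [3.13, -0.952, -1.595]
ft_force: [-0.2, -0.2, -3.0]
width: 0.0556
grip_force: 63.8
```

Emit:
play_rows(offset=[[0.17, 0, 0.23], [0.17, 0, 0.23], [0, 0, 0], [0, 0, 0]], rot=[[0, 0, 0], [0, 0, 0], [0, 0, 0], [0, 0, 0]], grip=[-1, -1, -1, -1])

```text
t: 22.1
position: [0.3787, -0.2301, 0.1931]
tool_rot: [3.13, -0.952, -1.596]
ft_force: [0.1, 0.4, -0.9]
width: 0.0553
grip_force: 63.8
```

```bash
python3 wm.py; cp pics/w_2[2-9]*.png pics/ins.png; ls pics
```

```text
pos [ 0.37871267 -0.2301134   0.19307243] pred ring 0.37991266917652683 -0.27321339571761927 0.24287243477163853
ring 3797 [ 0.3656 -0.2812  0.2379] [ 0.3934 -0.2686  0.2571] xmid 0.3795034156345476
hook 1221 [ 0.3769 -0.2849  0.236 ] [ 0.388  -0.2589  0.25  ] [ 0.3803 -0.2708  0.2429]
crop.png
ins.png
s2.png
scene.png
t4.png
top.png
w1.png
w2.png
w3.png
w_2140.png
w_2215.png
```

View pics/ins.png

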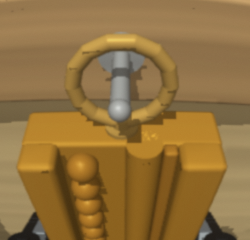

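The hook's rod passes through the ring, tip at (120,110) and ring around it. I'll lower it onto the rod.

Emit:
play_rows(offset=[[-0.08, 0, 0.06], [-0.08, 0, 0.06], [-0.08, 0, 0.06], [-0.08, 0, 0.06], [0, 0, 0]], rot=[[0, 0, 0], [0, 0, 0], [0, 0, 0], [0, 0, 0], [0, 0, 0]], grip=[-1, -1, -1, -1, -1])

```text
t: 22.65
position: [0.3787, -0.23, 0.1847]
tool_rot: [3.129, -0.952, -1.595]
ft_force: [-0.3, -0.3, -1.4]
width: 0.0556
grip_force: 63.8
```

Emit:
play_rows(offset=[[-0.04, 0, 0.03], [0, 0, 0], [0, 0, 0]], rot=[[0, 0, 0], [0, 0, 0], [0, 0, 0]], grip=[-1, -1, -1])

```text
t: 22.95
position: [0.3788, -0.23, 0.1841]
tool_rot: [3.13, -0.952, -1.596]
ft_force: [0.1, -0.6, -2.0]
width: 0.0556
grip_force: 63.8
```

Emit:
play_rows(offset=[[-0.04, 0, 0.03], [0, 0, 0], [0, 0, 0]], rot=[[0, 0, 0], [0, 0, 0], [0, 0, 0]], grip=[-1, -1, -1])

```text
t: 23.25
position: [0.3788, -0.2301, 0.1831]
tool_rot: [3.13, -0.952, -1.595]
ft_force: [0.4, -0.2, -1.6]
width: 0.055
grip_force: 63.8
```

Emit:
play_rows(offset=[[-0.04, 0, 0.03], [0, 0, 0], [0, 0, 0]], rot=[[0, 0, 0], [0, 0, 0], [0, 0, 0]], grip=[-1, -1, -1])

```text
t: 23.55
position: [0.3789, -0.2301, 0.1823]
tool_rot: [3.13, -0.953, -1.596]
ft_force: [0.5, 0.2, -0.1]
width: 0.0553
grip_force: 63.8
```

Emit:
play_rows(offset=[[-0.02, 0, 0.015], [0, 0, 0], [0, 0, 0]], rot=[[0, 0, 0], [0, 0, 0], [0, 0, 0]], grip=[-1, -1, -1])

```text
t: 23.85
position: [0.3789, -0.2301, 0.1821]
tool_rot: [3.131, -0.953, -1.596]
ft_force: [-0.6, -0.3, 3.0]
width: 0.0554
grip_force: 63.9
```

Emit:
play_rows(offset=[[0, 0, 0], [0, 0, 0], [0, 0, 0], [0, 0, 0], [0, 0, 0]], rot=[[0, 0, 0], [0, 0, 0], [0, 0, 0], [0, 0, 0], [0, 0, 0]], grip=[0.4, 0.5, 0.7, 1, 1])

```text
t: 24.35
position: [0.3788, -0.2301, 0.1815]
tool_rot: [3.13, -0.952, -1.595]
ft_force: [-0.2, -0.2, 0.4]
width: 0.0855
grip_force: 0.0
```

Emit:
play_rows(offset=[[0, 0, 0], [0, 0, 0], [0, 0, 0], [0, 0, -0.2], [0, 0, -0.4]], rot=[[0, 0, 0], [0, 0, 0], [0, 0, 0], [0, 0, 0], [0, 0, 0]], grip=[1, 1, 1, 1, 1])

```text
t: 24.85
position: [0.3789, -0.2203, 0.1885]
tool_rot: [3.129, -0.952, -1.595]
ft_force: [-0.4, -0.2, 0.7]
width: 0.0856
grip_force: 0.0
```

Emit:
play_rows(offset=[[0, 0, -0.6], [0, 0, -0.8], [0, 0, -1], [0, 0, -1], [0, 0, -1]], rot=[[0, 0, 0], [0, 0, 0], [0, 0, 0], [0, 0, 0], [0, 0, 0]], grip=[1, 1, 1, 1, 1])

```text
t: 25.35
position: [0.382, -0.1476, 0.2405]
tool_rot: [3.131, -0.952, -1.596]
ft_force: [0.1, 0.5, -0.1]
width: 0.0852
grip_force: 0.0
```

Emit:
play_rows(offset=[[0, 0, -0.6], [0, 0, -0.4], [0, 0, 0], [0, 0, 0], [0, 0, 0]], rot=[[0, 0, 0], [0, 0, 0], [0, 0, 0], [0, 0, 0], [0, 0, 0]], grip=[1, 1, 1, 1, 1])

```text
t: 25.85
position: [0.3823, -0.1329, 0.2506]
tool_rot: [3.128, -0.953, -1.595]
ft_force: [0.7, -0.1, -0.4]
width: 0.0852
grip_force: 0.0
```

```bash
python3 - <<'E'
from rows import *
p,d=arm.capture('wrist'); p2,_=arm.capture('scene')
cv2.imwrite('pics/end.png',np.hstack([p[0:300,120:520],cv2.resize(p2[130:320,140:260],(190,300))])[:,:,::-1])
print(arm.get_obs()['ft_force'])
E
sed -i "s/^ry=.*/ry=-.275; rzc=.2325/" wm.py; python3 wm.py
```

```text
[-0.25774645  0.03099305  0.38926138]
pos [ 0.38235581 -0.13291667  0.25077759] pred ring 0.38355581098998337 -0.275 0.2325
ring 517 [ 0.3659 -0.2828  0.2275] [ 0.3936 -0.2687  0.2464] xmid 0.37974150020543873
hook 292 [ 0.3741 -0.285   0.2388] [ 0.3879 -0.2594  0.2469] [ 0.3806 -0.2702  0.2436]
```

View pics/end.png

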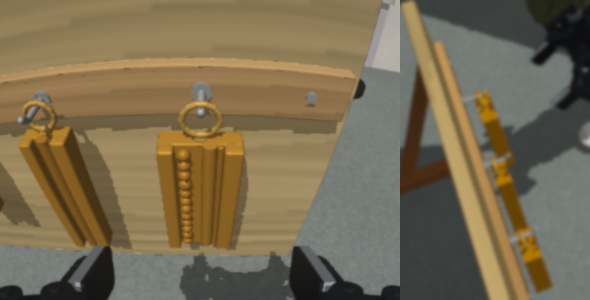

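The sample hangs on the free hook, ring at (200,118), beaded face outward. The neighbours are in place and the gripper is clear. I'll let it settle briefly and hand in.

Emit:
play_rows(offset=[[0, 0, 0], [0, 0, 0], [0, 0, 0], [0, 0, 0], [0, 0, 0]], rot=[[0, 0, 0], [0, 0, 0], [0, 0, 0], [0, 0, 0], [0, 0, 0]], grip=[1, 1, 1, 1, 1])

```text
t: 26.5
position: [0.3826, -0.1324, 0.2512]
tool_rot: [3.13, -0.952, -1.596]
ft_force: [0.7, -1.0, -0.5]
width: 0.0854
grip_force: 0.0
```

Emit:
play_rows(offset=[[0, 0, 0], [0, 0, 0], [0, 0, 0], [0, 0, 0], [0, 0, 0]], rot=[[0, 0, 0], [0, 0, 0], [0, 0, 0], [0, 0, 0], [0, 0, 0]], grip=[1, 1, 1, 1, 1])

```text
t: 27.0
position: [0.3826, -0.1324, 0.2512]
tool_rot: [3.13, -0.952, -1.596]
ft_force: [0.2, -0.3, 0.8]
width: 0.0853
grip_force: 0.0
```

Emit:
play_rows(offset=[[0, 0, 0], [0, 0, 0], [0, 0, 0], [0, 0, 0], [0, 0, 0]], rot=[[0, 0, 0], [0, 0, 0], [0, 0, 0], [0, 0, 0], [0, 0, 0]], grip=[1, 1, 1, 1, 1])

```text
t: 27.5
position: [0.3826, -0.1324, 0.2512]
tool_rot: [3.13, -0.952, -1.595]
ft_force: [0.5, 0.8, 0.8]
width: 0.0854
grip_force: 0.0
```

```bash
for i in 1 2 3 4; do python3 wm.py | grep ring; done; python3 -c "
from workcell import arm
print(arm.finish_job())"
```

```text
pos [ 0.38263353 -0.13242096  0.25115046] pred ring 0.3838335346802751 -0.275 0.2325
ring 508 [ 0.3662 -0.2827  0.2276] [ 0.3941 -0.2671  0.2465] xmid 0.38016330372941337
pos [ 0.38262404 -0.13243312  0.2511667 ] pred ring 0.3838240369293284 -0.275 0.2325
ring 511 [ 0.3661 -0.2829  0.2275] [ 0.394  -0.2674  0.2462] xmid 0.38009695275716004
pos [ 0.38263589 -0.13241915  0.2511668 ] pred ring 0.3838358933703286 -0.275 0.2325
ring 505 [ 0.3662 -0.2825  0.2276] [ 0.3941 -0.2671  0.2461] xmid 0.3801490460562401
pos [ 0.38261296 -0.13243472  0.25114849] pred ring 0.38381295843219276 -0.275 0.2325
ring 505 [ 0.3661 -0.283   0.2275] [ 0.3941 -0.2675  0.246 ] xmid 0.38007434570041865
the job is handed in; nothing more can be done
None
```

I handed the job in at about 28 s: the sample hangs still by its ring on the free hook, beaded face outward, with both other samples still on their hooks and the gripper clear; the hand-in gave no verdict, and I took no final picture of the bottle or bench items, though I saw no sign of touching them.

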